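# Hold a shift paddle in the curing box

## Task

A freshly coated steering-wheel shift paddle has to be held in the curing box. Lift the cover off the slot in the box's lid and lay it, flat and lengthwise, in the middle of the narrow raised wooden rest; then take the narrow-bladed shift paddle out of its stand and lower its blade straight down through the slot until its thick hub is about a centimetre above the lid. Finish while still gripping the paddle there, hub not resting on the lid, and leave the wide-bladed paddle and everything else on the bench alone.

Things in the scene. Friction and masses are not known exactly. Their poses are not given: they have to be found in the camera images.
- curing_box: white box with amber windows, fixed, 200 mm (x) by 220 mm (y) by 130 mm tall; flat lid on top, hollow inside down to 12 mm above the bench. Origin: centre of its underside; z up. It stands turned by up to 0.3 rad
- slot (a point): centre of the slot's mouth, level with the lid's upper face (130 mm above the bench), axes as the box's: the slot is 10 mm wide along x and 48 mm long along y, through the 10 mm thick lid, with a 3 mm chamfer around its mouth. At the start the cover lies over it
- cover: loose cover lying on the lid over the slot, roughly lengthwise to it: dark steel plate 44 mm (x) by 96 mm (y) by 6 mm thick, with an upright black rib to hold it by on top: 12 mm thick along x, 60 mm long along y, from 6 to 40 mm above the plate's underside. About 0.2 kg. Origin: centre of the plate's underside; z up
- rest: fixed T-shaped plywood rest for the cover, on the bench: its top bar is 26 mm wide (x) by 120 mm long (y), its flat upper face 90 mm above the bench; 70 by 90 mm foot. Origin: centre of its underside. It may stand in any one of three places at either side of the box, which it shares out with the two paddle stands
- rest_top (a point): centre of the upper face of the rest's bar, axes as the rest's (bar along y)
- paddle: the shift paddle to be cured: one aluminium piece standing upright; flat blade 8 mm thick (x), 46 mm wide (y), from 0 to 85 mm above its foot; above it a thick hub 20 mm thick (x), 40 mm wide (y), from 85 to 129 mm above the foot, to be gripped across its 20 mm. About 0.18 kg. Origin: centre of the blade's foot; z up. It is a fit 2 mm looser than its size in the slot (1 mm each side)
- paddle_hub (a point): centre of the hub's underside on the paddle, 85 mm above its foot, axes as the paddle's
- stand: fixed wooden block 60 mm (x) by 90 mm (y) by 45 mm tall with a pocket 35 mm deep and 3 mm larger than the blade, in which the paddle stands with its foot 10 mm above the bench; draw it straight up. Origin: centre of its underside
- wide_paddle: the second, similar aluminium shift paddle with a visibly wider blade (66 mm instead of 46 mm, same hub), standing in a like wooden stand; it does not fit the slot and stays where it is. Origin: centre of the blade's foot
- spool: red thread cone, 60 mm across, 105 mm tall, standing on the bench. Origin: centre of its underside
- bottle: white plastic bottle, 64 mm across, 170 mm tall, beyond the curing box. Origin: centre of its underside
- screwdriver: screwdriver lying on the bench near the robot
- badge: round black wheel badge, 68 mm across, 14 mm thick, lying flat
- jar: small glass jar with a steel cap, 56 mm across, 60 mm tall
- wrench: wrench lying on the bench near the robot
Things that resemble listed ones, but are neither listed nor needed, are in the scene too. What is shaped like the paddle but orange or purple is not meant.

How it is judged:
On the way:
1. the cover lies flat, let go and at rest along the narrow rest's bar (z of cover in the frame of rest_top between -0.004 and 0.005 m and x of cover in the frame of rest_top between -0.014 and 0.014 m and y of cover in the frame of rest_top between -0.035 and 0.035 m and angle between the y axis of cover and the y axis of rest, either way round below 0.3 rad and angle between cover's own z axis and vertical below 0.1 rad and contact force between cover and rest above 0.3 N and contact force between cover and the arm below 0.1 N and contact force between cover and the fingers below 0.1 N and linear speed of cover below 0.02 m/s), for 0.2 s.
At the end, for the whole second after the job is handed in: Fingers grip the paddle (over 3 N), upright (0.08 rad) and still in the slot, within 6 mm and 0.1 rad of it, hub 3 to 25 mm above the lid, under 12 N on the box; the cover lies let go and flat (0.1 rad) on the rest's bar, within 14 mm across, 35 mm along and 0.3 rad of its middle (all of step 1 and z of paddle_hub in the frame of slot between 0.003 and 0.025 m and horizontal distance between paddle_hub and slot below 0.006 m and angle between paddle's own z axis and vertical below 0.08 rad and angle between the y axis of paddle and the y axis of curing_box, either way round below 0.1 rad and contact force between paddle and the fingers above 3 N and contact force between paddle and curing_box below 12 N and linear speed of paddle below 0.02 m/s); the arm keeps its last pose, push and grip.
It fails at once if the cover is dropped (height (world z) of cover below 0.07 m).
It fails at once if the wide-bladed paddle is disturbed (distance of wide_paddle from where it was at the start of the episode above 0.02 m).
It fails at once if another thing on the bench is pushed away (distance of any of spool, bottle, screwdriver, badge, jar, wrench from where it was at the start of the episode above 0.04 m).
It also fails if it takes over 69 s, if anything falls off the work surface, if the arm or the gripper's body presses on something with over 40 N, if the wrist force passes 120 N, or if a joint passes its speed limit or range.

## Robot

A 6-joint arm with a two-finger parallel gripper is mounted at the origin on the work surface. World frame = base frame: x ahead of the robot, y to its left, z up, the work surface at z = 0. Lengths are in m, angles in rad, forces in N, time in s.
With the tool pointing down it reaches from about 0.35 to 0.975 m from the base axis. Payload 4.9 kg.
Tool frame: the origin (TCP) lies midway between the tips of the shut fingers; the grasp point (between the pads) lies 19 mm behind it; z points along the fingers, y is the line along which they close (so a half turn about z gives the same grasp; the last joint's range is limited). The gripper opens to 85 mm and grips with 20 to 120 N. Pads are 22 mm wide; open, the fingers measure 114 mm over their backs; the gripper's body (76 mm by 85 mm) begins 54 mm behind the grasp point. The pads swing forward as they close: fully open they stand 13 mm farther back than shut.
Start: joints at [-1.242, 0.053, 1.613, -0, 1.476, -0.119], TCP at [0.271, -0.563, 0.231] pointing down, gripper open.
Joint ranges: [-3.01, 3.01], [-1.01, 2.22], [0.06, 2.58], [-1.02, 4.17], [0.09, 2.62], [-3.14, 3.14]. Speed limits (rad/s): [2.57, 2.57, 3.14, 3.14, 3.14, 3.14].

## Interface

Orientations are given as a rotation vector (axis times angle).
In Python, from station import ctrl, optics, job gives the robot as it stands.
- The arm moves only by the shell command python3 -m jog 'ROWS' [OPENING] [FORCE]. ROWS is JSON, a list of rows, each a list of 2 entries, a list of its own where there are three numbers: the shift along the tool's x, y, z in m, then the turn, a rotation vector about the tool's x, y, z in rad. A call has 1 to 5 rows; each row is the pose to reach, as a shift and turn from the pose commanded when the call began, along the tool's axes at that moment; what a row does not reach only later rows make up. A row lasts 1/10 s, in which the tool goes at most 50 mm and 8.59 degrees, less where a joint would pass 70% of its speed; a pose out of reach is approached as far as the arm can. A call with a gripper value outside its range is refused whole. OPENING is the opening, from 0 (shut) to 1 (fully open), set as the call begins (- or left out, the last holds). The fingers move at their own pace and stop on an object; FORCE is the grip in N (left out, the last holds). Time passes only in rows, so rows that repeat a pose let the fingers close. It gives the time, the measured TCP pose, the force, the opening and the grip force at its end, in the units of the state.
- ctrl.get_obs(): the state, without advancing time (a new reading comes with each control period).
- optics.get_image(name): name is "side" or "top" or "wrist"; returns a dict with "image" (420x560x3 uint8, blue, green, red), "fx", "fy", "cx", "cy" (pixels), "rvec" (rotation vector, rad) and "tvec" (3), from world to camera coordinates, as OpenCV has them; the wrist camera has in their place "mount" (4x4, takes a point from camera to tool coordinates, whose origin is the TCP and whose axes are the flange's). Camera axes: x right, y down, z forward; pixel columns grow to the right and rows downward; lengths in m; the calibration is good to about 2 mm. A picture is of the moment at which its call begins: read the wrist's pose just before it. There is no depth.
- job.finish_job(): hands the job in; it is judged then, once.
The state is a dict: "t": time; "q": joint angles; "dq": joint speeds; "effort": joint torques, N m; "tool_pos": TCP position; "tool_rot": TCP orientation; "contact_force": force on the tool from outside, world axes, zero at the start; "wrist_torque": the same for the moment, N m; "opening": finger opening in m; "grip_force": force on a finger pad.
Only numpy, scipy, OpenCV 4.12 (cv2) and the standard library are available. Lean on these libraries where they do the work, as an engineer would, in place of code of your own. Each camera call takes 0.05 s, during which the arm holds its last target. There are 200 camera calls.

## Working session

There is one attempt and no reset: what is moved stays moved. The work goes in short steps, Python scripts to look and compute and a shell command to move; the robot and the scene stay as the last step left them, time stands still between calls to the robot, and variables do not carry over. Pictures are saved under pics/ and viewed, at most 12 in all, crops included, and the job is handed in when it is done.

```bash
ls; mkdir -p pics; python3 - <<'E'
from station import ctrl,optics
import cv2,numpy as np
print(ctrl.get_obs())
for n in("top","side"):
    d=optics.get_image(n); cv2.imwrite(f"pics/{n}0.png",d["image"])
    print(n,{k:v for k,v in d.items() if k!="image"})
E
```

```text
pics
{'t': 0.0, 'q': array([-1.24198837e+00,  5.33478133e-02,  1.61431013e+00,  3.68670983e-05,
        1.47597266e+00, -1.18997531e-01]), 'dq': array([-1.28981242e-03,  1.76309870e-05, -5.49747503e-04,  1.33733968e-03,
        1.28427931e-05, -1.12285666e-03]), 'effort': array([ 1.03147668e-03, -3.93674004e+01, -3.70177889e+01,  5.93068899e-05,
        6.87391410e-03,  3.79019525e-06]), 'tool_pos': array([ 0.27042686, -0.56277731,  0.23005898]), 'tool_rot': array([-3.06119455e+00, -6.97092372e-01,  2.77700025e-04]), 'contact_force': array([-0.35096094,  0.21539875, -0.54265625]), 'wrist_torque': array([ 0.01016154, -0.00080503,  0.04158269]), 'grip_force': 0.0, 'opening': 0.0852823007153058}
top {'fx': 380.3244791700563, 'fy': 380.3244791700563, 'cx': 277.7377386548535, 'cy': 208.84999484778854, 'rvec': array([ 2.23091005, -2.16783813,  0.07073298]), 'tvec': array([-0.01562763,  0.5610063 ,  0.9614731 ])}
side {'fx': 421.27213488779205, 'fy': 421.27213488779205, 'cx': 281.5280540438888, 'cy': 211.0561718528963, 'rvec': array([ 0.25887125, -2.6651919 ,  1.42912774]), 'tvec': array([0.55845193, 0.13396947, 0.91458437])}
```

View pics/top0.png

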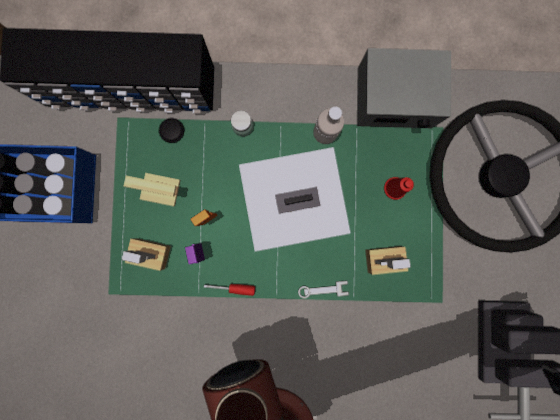

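View pics/side0.png

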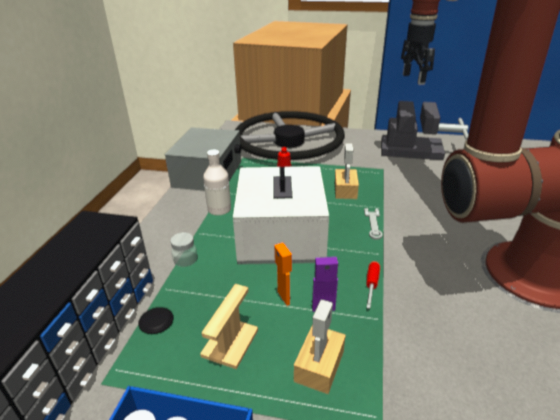

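Top view: the box is at (295,200) with the cover at (298,200), and the rest is at (155,188). The paddle stands are at (145,255) and (388,262), and the orange and purple decoys at (202,218) and (195,253). I need to find out which paddle is the narrow one, so I'll zoom in and measure.

```bash
cat > h.py <<'E'
from station import ctrl,optics
import cv2,numpy as np
from scipy.spatial.transform import Rotation as R
def obs(): return ctrl.get_obs()
def cam(n):
    """image, K, R (world->cam), t"""
    o=ctrl.get_obs(); d=optics.get_image(n)
    K=np.array([[d["fx"],0,d["cx"]],[0,d["fy"],d["cy"]],[0,0,1]])
    if n=="wrist":
        T=np.eye(4);T[:3,:3]=R.from_rotvec(o["tool_rot"]).as_matrix();T[:3,3]=o["tool_pos"]
        M=np.linalg.inv(T@np.array(d["mount"])); return d["image"],K,M[:3,:3],M[:3,3]
    return d["image"],K,R.from_rotvec(d["rvec"]).as_matrix(),np.array(d["tvec"])
def ray(c,px,z):
    """pixels (N,2) -> world points on plane z"""
    _,K,Rm,t=c; px=np.atleast_2d(px).astype(float)
    v=(np.c_[px,np.ones(len(px))]@np.linalg.inv(K).T)@Rm; o=-Rm.T@t
    return o+v*((z-o[2])/v[:,2])[:,None]
def proj(c,P):
    _,K,Rm,t=c; q=(np.atleast_2d(P)@Rm.T+t)@K.T; return q[:,:2]/q[:,2:]
def blobs(mask,amin=30):
    cs,_=cv2.findContours(mask.astype(np.uint8),cv2.RETR_EXTERNAL,cv2.CHAIN_APPROX_NONE)
    return sorted([c for c in cs if cv2.contourArea(c)>=amin],key=cv2.contourArea,reverse=True)
def rect(c,cnt,z):
    """min-area rect on plane z: centre, sizes, yaw of long axis"""
    w=ray(c,cnt.reshape(-1,2),z)[:,:2].astype(np.float32)
    (ctr,_,_)=r=cv2.minAreaRect(w); b=cv2.boxPoints(r); e1,e2=b[1]-b[0],b[2]-b[1]
    l=e1 if np.linalg.norm(e1)>np.linalg.norm(e2) else e2
    return np.round(ctr,4),np.round(sorted(r[1]),4),round(float((np.arctan2(l[1],l[0]))%np.pi),4)
E
python3 - <<'E'
from h import *
c=cam("top");s=cam("side")
im=c[0];si=s[0]
def z(i,x,y,w,h): return cv2.resize(i[y:y+h,x:x+w],(400,300),interpolation=cv2.INTER_CUBIC)
cv2.imwrite("pics/zoom.png",np.vstack([np.hstack([z(im,105,220,80,60),z(im,350,230,80,60)]),np.hstack([z(si,268,290,120,90),z(si,317,140,60,45)])]))
hsv=cv2.cvtColor(im,cv2.COLOR_BGR2HSV)
roi=np.zeros(im.shape[:2],bool);roi[115:305,108:445]=1
wh=(hsv[...,1]<40)&(hsv[...,2]>140)&roi
for b in blobs(wh,20): print("white",cv2.boundingRect(b),cv2.contourArea(b),rect(c,b,.13))
wood=(abs(hsv[...,0].astype(int)-22)<7)&(hsv[...,1]>70)&(hsv[...,2]>110)&roi
for b in blobs(wood,20): print("wood",cv2.boundingRect(b),cv2.contourArea(b),rect(c,b,.045),rect(c,b,.09))
box=np.zeros_like(roi);box[165:235,258:340]=1
g=im.max(2)
for th,zz in((100,.136),(35,.17)):
    for b in blobs((g<th)&box,30): print("dark",th,cv2.boundingRect(b),cv2.contourArea(b),rect(c,b,zz))
E
```

```text
white (239, 147, 112, 105) 8418.0 (array([ 0.5796, -0.0346]), array([0.2012, 0.2213]), 1.7847)
white (298, 281, 50, 17) 308.0 (array([ 0.3747, -0.104 ]), array([0.0303, 0.1101]), 1.7175)
white (319, 115, 25, 19) 279.5 (array([ 0.7536, -0.1152]), array([0.0419, 0.0554]), 1.6027)
white (231, 115, 20, 15) 222.0 (array([0.7517, 0.0925]), array([0.0325, 0.0435]), 1.6027)
white (122, 251, 18, 13) 129.0 (array([0.4376, 0.3282]), array([0.0197, 0.0381]), 1.3808)
white (392, 259, 18, 10) 128.0 (array([ 0.4392, -0.2793]), array([0.0196, 0.0391]), 1.6968)
wood (125, 239, 41, 31) 495.5 (array([0.4389, 0.3241]), array([0.0598, 0.0903]), 1.374) (array([0.4422, 0.3091]), array([0.057, 0.086]), 1.374)
wood (369, 247, 39, 27) 471.5 (array([ 0.4407, -0.2764]), array([0.0593, 0.0908]), 1.698) (array([ 0.4439, -0.2628]), array([0.0565, 0.0865]), 1.698)
wood (124, 184, 53, 22) 418.5 (array([0.5872, 0.3211]), array([0.0376, 0.1304]), 1.461) (array([0.5835, 0.3063]), array([0.0358, 0.1242]), 1.461)
wood (144, 174, 36, 13) 198.5 (array([0.6229, 0.2922]), array([0.0195, 0.0859]), 1.3808) (array([0.6174, 0.2787]), array([0.0186, 0.0818]), 1.3808)
wood (191, 209, 17, 17) 121.0 (array([0.5332, 0.195 ]), array([0.0207, 0.0424]), 2.1916) (array([0.532 , 0.1862]), array([0.0198, 0.0403]), 2.1916)
dark 100 (276, 188, 44, 25) 627.0 (array([ 0.5762, -0.0427]), array([0.0411, 0.0926]), 1.7908)
```

View pics/zoom.png

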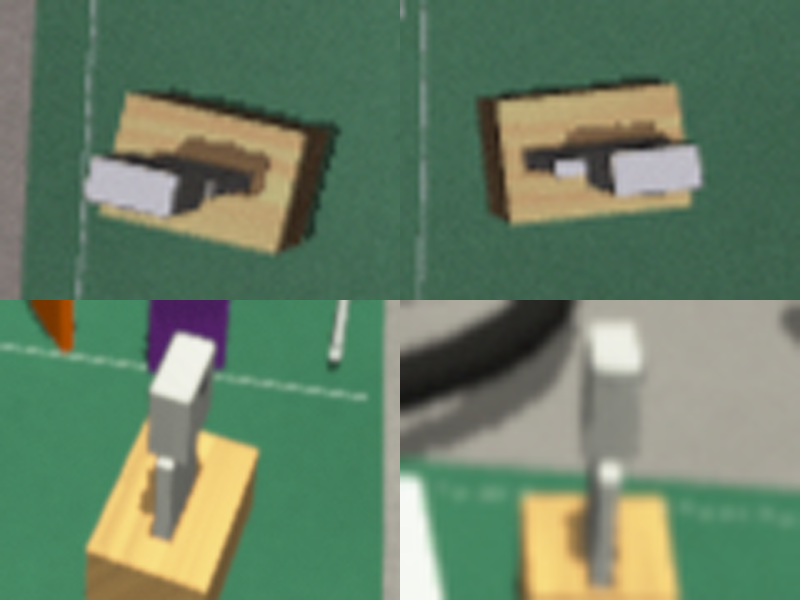

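The left paddle at (145,255) is the narrow one: its blade ends about 23 mm from the stand's centre, against about 34 mm for the right one. Next I'll work out the approach to the cover and measure the rest's bar.

```bash
cat >> h.py <<'E'
def goal(x,y,z,yaw):
    """print tool-frame shift and turn to bring TCP to x,y,z, tool down, tool y axis along yaw (mod pi)"""
    o=obs(); A=R.from_rotvec(o["tool_rot"]).as_matrix()
    d=A.T@(np.array([x,y,z])-o["tool_pos"])
    best=None
    for k in(0,np.pi):
        Y=np.array([np.cos(yaw+k),np.sin(yaw+k),0]);Z=np.array([0,0,-1.])
        B=np.c_[np.cross(Y,Z),Y,Z]; r=R.from_matrix(A.T@B).as_rotvec()
        if best is None or np.linalg.norm(r)<np.linalg.norm(best): best=r
    print("t %.1f"%o["t"],"pos",np.round(o["tool_pos"],4),"q",np.round(o["q"],2),"yawY %.3f"%np.arctan2(A[1,1],A[0,1]),"F",np.round(o["contact_force"],1),"open %.4f"%o["opening"],"grip %.1f"%o["grip_force"])
    print("shift",np.round(d,4),"turn",np.round(best,4))
E
python3 - <<'E'
from h import *
c=cam("top");hsv=cv2.cvtColor(c[0],cv2.COLOR_BGR2HSV)
for p in((133,184),(150,186),(165,188),(165,181),(160,200),(150,198)): print(p,hsv[p[1],p[0]])
print(obs()["tool_rot"],R.from_rotvec(obs()["tool_rot"]).as_matrix().round(3))
goal(.5762,-.0427,.29,.22)
E
```

```text
(133, 184) [ 27  66 189]
(150, 186) [ 28  56 190]
(165, 188) [ 28  58 192]
(165, 181) [ 26  70 189]
(160, 200) [ 24  76 189]
(150, 198) [ 24  76 190]
[-3.06218688e+00 -6.97359194e-01  1.59055337e-04] [[ 0.901  0.433 -0.   ]
 [ 0.433 -0.901  0.001]
 [ 0.    -0.001 -1.   ]]
t 0.2 pos [ 0.2705 -0.5631  0.2307] q [-1.24  0.05  1.61  0.    1.48 -0.12] yawY -1.123 F [ 0.5 -0.1 -0.4] open 0.0852 grip 0.0
shift [ 0.5009 -0.3368 -0.0589] turn [-8.000e-04 -8.000e-04 -1.343e+00]
```

```bash

python3 -m jog '[[[0.03,-0.02,-0.03],[0,0,0]],[[0.07,-0.045,-0.06],[0,0,0]],[[0.11,-0.07,-0.06],[0,0,0]],[[0.145,-0.095,-0.06],[0,0,0]],[[0.18,-0.12,-0.06],[0,0,0]]]' 1 60
python3 -m jog '[[[0.036,-0.024,0],[0,0,0]],[[0.072,-0.048,0],[0,0,0]],[[0.108,-0.072,0],[0,0,0]],[[0.144,-0.096,0],[0,0,0]],[[0.18,-0.12,0],[0,0,0]]]'
python3 -m jog '[[[0.036,-0.024,0],[0,0,0]],[[0.072,-0.048,0],[0,0,0]],[[0.108,-0.072,0],[0,0,0]],[[0.14,-0.096,0],[0,0,0]],[[0.14,-0.096,0],[0,0,0]]]'
python3 -m jog '[[[0,0,0],[0,0,-0.14]],[[0,0,0],[0,0,-0.28]],[[0,0,0],[0,0,-0.42]],[[0,0,0],[0,0,-0.56]],[[0,0,0],[0,0,-0.7]]]'
python3 -m jog '[[[0,0,0],[0,0,-0.14]],[[0,0,0],[0,0,-0.28]],[[0,0,0],[0,0,-0.42]],[[0,0,0],[0,0,-0.56]],[[0,0,0],[0,0,-0.643]]]'
python3 - <<'E'
from h import *
goal(.5762,-.0427,.29,.22)
c=cam("wrist");cv2.imwrite("pics/w1.png",c[0])
print(c[0].shape,-c[2].T@c[3],proj(c,[[.5762,-.0427,.136]]))
E
```

```text
t: 0.75
tool_pos: [0.3817, -0.3756, 0.2918]
tool_rot: [3.062, 0.697, 0.001]
contact_force: [0.8, -0.2, -0.6]
opening: 0.0852
grip_force: 0.0
t: 1.25
tool_pos: [0.4918, -0.1895, 0.2914]
tool_rot: [3.063, 0.697, 0.0]
contact_force: [0.6, 0.4, -0.2]
opening: 0.0853
grip_force: 0.0
t: 1.75
tool_pos: [0.577, -0.0401, 0.2909]
tool_rot: [-3.06, -0.706, -0.0]
contact_force: [-1.4, -0.9, -0.2]
opening: 0.0853
grip_force: 0.0
t: 2.25
tool_pos: [0.5755, -0.0447, 0.2911]
tool_rot: [-2.634, -1.712, 0.001]
contact_force: [-1.0, 1.1, 1.2]
opening: 0.0856
grip_force: 0.0
t: 2.75
tool_pos: [0.5755, -0.0447, 0.2912]
tool_rot: [-1.96, -2.455, 0.001]
contact_force: [0.3, -0.2, 0.7]
opening: 0.0852
grip_force: 0.0
t 2.8 pos [ 0.5755 -0.0447  0.2912] q [-0.21 -0.09  1.65 -0.    1.58 -0.43] yawY 0.224 F [ 0.3 -0.2  0.7] open 0.0852 grip 0.0
shift [0.0018 0.0011 0.0012] turn [-0.0004  0.0002  0.0036]
(420, 560, 3) [0.55992062 0.0254113  0.43433209] [[281.08634133 191.74301621]]
```

View pics/w1.png

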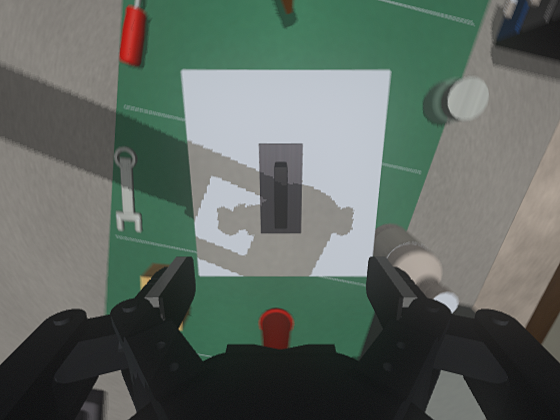

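The wrist view shows the plate at about (259–302, 143–234) with its rib at x≈280, aligned with the tool. I'll refine the estimate from this close view.

```bash
python3 - <<'E'
from h import *
c=cam("wrist"); im=c[0]
sat=im.max(2); roi=np.zeros(sat.shape,bool); roi[130:250,245:315]=1
for b in blobs((sat<95)&roi,200): print("plate",cv2.boundingRect(b),rect(c,b,.136))
for b in blobs((sat<50)&roi,100): print("rib",cv2.boundingRect(b),rect(c,b,.17))
hsv=cv2.cvtColor(im,cv2.COLOR_BGR2HSV)
b=blobs((hsv[...,1]<45)&(sat>60)&(np.indices(sat.shape)[0]<285),5000)[0:2]
for x in b: print("lid",cv2.boundingRect(x),rect(c,x,.13))
print(sat[188,[262,270,280,290,298,310,230]])
E
```

```text
plate (260, 161, 42, 73) (array([ 0.5774, -0.0496]), array([0.0437, 0.078 ]), 1.7764)
lid (176, 0, 384, 285) (array([0.6739, 0.0118]), array([0.2884, 0.4242]), 0.2254)
lid (0, 0, 141, 285) (array([ 0.36 , -0.066]), array([0.1501, 0.3279]), 1.5312)
[ 75  76  59  76  78 142 206]
```

```bash

python3 -m jog '[[[0.0035,0.001,0.03],[0,0,0]],[[0.0035,0.001,0.06],[0,0,0]],[[0.0035,0.001,0.09],[0,0,0]],[[0.0035,0.001,0.105],[0,0,0]],[[0.0035,0.001,0.12],[0,0,0]]]' 0.7
python3 -m jog '[[[0,0,0.01],[0,0,0]],[[0,0,0.02],[0,0,0]],[[0,0,0.028],[0,0,0]],[[0,0,0.028],[0,0,0]],[[0,0,0.028],[0,0,0]]]' 
python3 -m jog '[[[0,0,0],[0,0,0]],[[0,0,0],[0,0,0]],[[0,0,0],[0,0,0]],[[0,0,0],[0,0,0]],[[0,0,0],[0,0,0]]]' 0 80
python3 -m jog '[[[0,0,0],[0,0,0]],[[0,0,0],[0,0,0]],[[0,0,0],[0,0,0]],[[0,0,0],[0,0,0]],[[0,0,0],[0,0,0]]]'
```

```text
t: 3.35
tool_pos: [0.5759, -0.0406, 0.1705]
tool_rot: [-1.966, -2.45, 0.0]
contact_force: [0.6, -1.0, -0.8]
opening: 0.0595
grip_force: 0.0
t: 3.85
tool_pos: [0.5764, -0.0404, 0.1437]
tool_rot: [1.964, 2.451, 0.001]
contact_force: [0.6, 1.0, -0.9]
opening: 0.0598
grip_force: 0.0
t: 4.35
tool_pos: [0.5765, -0.0405, 0.144]
tool_rot: [1.963, 2.451, 0.001]
contact_force: [0.0, 0.4, 2.6]
opening: 0.0109
grip_force: 81.4
t: 4.85
tool_pos: [0.5764, -0.0404, 0.144]
tool_rot: [1.964, 2.451, 0.001]
contact_force: [-0.3, 0.4, 5.1]
opening: 0.0107
grip_force: 81.7
```

```bash

python3 -m jog '[[[0,0,-0.01],[0,0,0]],[[0,0,-0.03],[0,0,0]],[[0,0,-0.06],[0,0,0]],[[0,0,-0.09],[0,0,0]],[[0,0,-0.12],[0,0,0]]]' 
python3 -m jog '[[[0.03,0.007,0],[0,0,0]],[[0.07,0.015,0],[0,0,0]],[[0.115,0.025,0],[0,0,0]],[[0.16,0.035,0],[0,0,0]],[[0.195,0.044,0],[0,0,0]]]' 
python3 -m jog '[[[0,0,0],[0,0,0]],[[0,0,0],[0,0,0]],[[0,0,0],[0,0,0]]]' 
python3 - <<'E'
from h import *
w=cam("wrist");t=cam("top")
cv2.imwrite("pics/w2.png",w[0]); cv2.imwrite("pics/wt2.png",np.hstack([cv2.resize(w[0],(480,360)),cv2.resize(t[0][100:310,100:380],(320,240)).copy() if 0 else np.vstack([cv2.resize(t[0][110:310,105:385],(320,229)),np.zeros((131,320,3),np.uint8)])]))
np.savez("v2.npz",w0=w[0],w1=w[1],w2=w[2],w3=w[3],t0=t[0],t1=t[1],t2=t[2],t3=t[3])
E
```

```text
t: 5.35
tool_pos: [0.5751, -0.0401, 0.263]
tool_rot: [-1.962, -2.45, 0.002]
contact_force: [0.2, 0.1, -2.5]
opening: 0.0105
grip_force: 80.6
t: 5.85
tool_pos: [0.5752, 0.1618, 0.262]
tool_rot: [-1.962, -2.451, 0.002]
contact_force: [1.0, 0.3, -2.9]
opening: 0.0104
grip_force: 80.7
t: 6.15
tool_pos: [0.5761, 0.1587, 0.2625]
tool_rot: [-1.964, -2.451, 0.002]
contact_force: [-0.6, -1.0, -1.5]
opening: 0.0105
grip_force: 80.7
```

View pics/wt2.png

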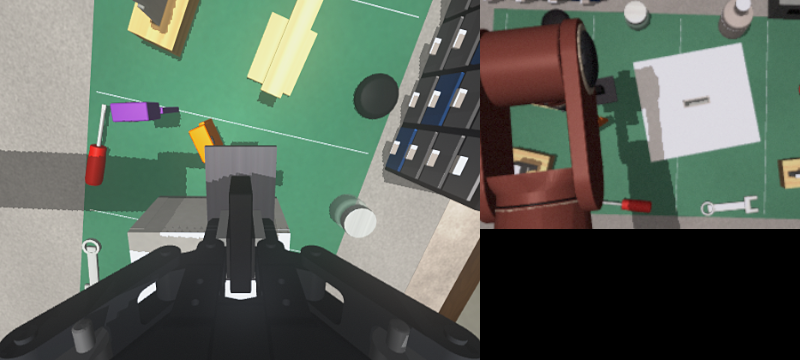

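Wrist view: the rest's bar runs up from about (270,93) and is cut off at the top edge. Top view: the open slot is at about (295,198). I'll move closer and segment both.

```bash

python3 -m jog '[[[0.015,0,0],[0,0,0]],[[0.035,0,0],[0,0,0]],[[0.05,0,0],[0,0,0]],[[0.05,0,0],[0,0,0]],[[0.05,0,0],[0,0,0]]]' 
python3 - <<'E'
from h import *
v=np.load("v2.npz");t=[v["t%d"%i] for i in range(4)]
g=t[0].max(2);roi=np.zeros(g.shape,bool);roi[180:215,275:315]=1
for th in (110,130,150):
    for b in blobs((g<th)&roi,10)[:2]: print("slot",th,cv2.boundingRect(b),rect(t,b,.13))
w=cam("wrist");np.savez("v3.npz",**{"w%d"%i:w[i] for i in range(4)})
hsv=cv2.cvtColor(w[0],cv2.COLOR_BGR2HSV)
wood=(abs(hsv[...,0].astype(int)-25)<9)&(hsv[...,1]>40)&(hsv[...,2]>110)
for b in blobs(wood,400): print(cv2.boundingRect(b),cv2.contourArea(b))
cv2.imwrite("pics/w3.png",cv2.resize(w[0][0:200,200:460],(780,600)))
E
```

```text
t: 6.75
tool_pos: [0.5654, 0.2086, 0.2633]
tool_rot: [1.963, 2.452, -0.0]
contact_force: [-0.4, 0.3, -2.2]
opening: 0.0107
grip_force: 80.7
slot 130 (284, 196, 20, 7) (array([ 0.5814, -0.0332]), array([0.0072, 0.0437]), 1.9397)
slot 150 (284, 195, 21, 8) (array([ 0.5796, -0.0346]), array([0.0098, 0.0468]), 1.7859)
(288, 39, 88, 125) 4927.5
(154, 2, 77, 106) 3076.0
```

View pics/w3.png

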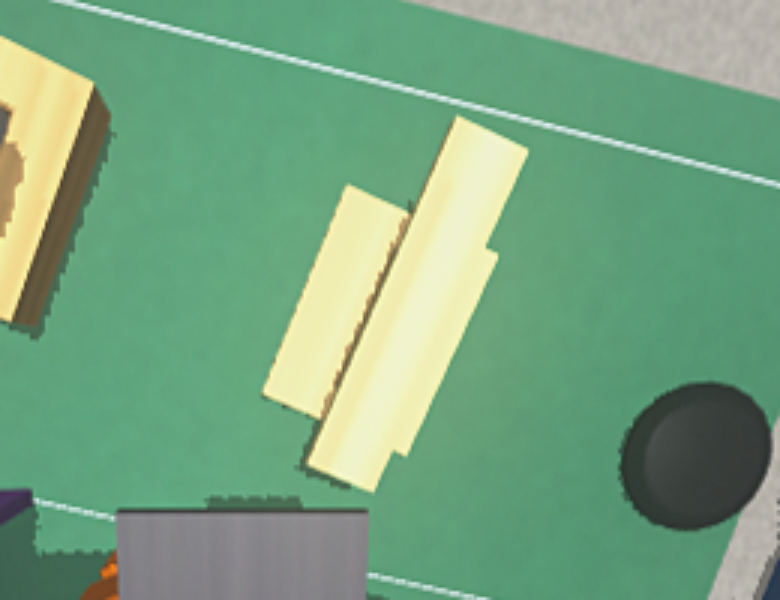

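The bar's four corners in the crop are (457,116), (529,152), (375,492) and (305,465).

```bash

python3 - <<'E'
from h import *
v=np.load("v3.npz");w=[v["w%d"%i] for i in range(4)]
p=np.array([(457,116),(529,152),(375,492),(305,465)])/3+[200,0]
P=ray(w,p,.09);print(P.round(4))
d=(P[0]+P[1]-P[2]-P[3]);yaw=np.arctan2(d[1],d[0]);print("centre",P.mean(0),"yaw",yaw,"len",np.linalg.norm(d)/2,"wid",np.linalg.norm(P[0]-P[1]))
n=proj(w,[[.57,0.3,.09]])
m=P.mean(0)
# top-view cross-check of the bar: hull of wood blob in first top view not available; report goal
goal(m[0],m[1],.2,yaw-np.pi/2)
A=w[2]; print("cam pos",-A.T@w[3])
E
python3 - <<'E'
import cv2,sys
sys.path.insert(0,'.')
from h import *
# top0 corners of the bar by palest wood
im=cv2.imread("pics/top0.png");t=list(cam("top"))
hsv=cv2.cvtColor(im,cv2.COLOR_BGR2HSV)
m=(hsv[...,2]>205-20)&(hsv[...,1]<72)&(hsv[...,1]>25); m[:170]=0;m[200:]=0;m[:,:118]=0;m[:,182:]=0
for b in blobs(m,60): print(cv2.boundingRect(b),cv2.contourArea(b),rect(t,b,.09))
E
```

```text
[[0.6009 0.3695 0.09  ]
 [0.6268 0.3647 0.09  ]
 [0.6068 0.2469 0.09  ]
 [0.5798 0.2507 0.09  ]]
centre [0.6035808  0.30795732 0.09      ] yaw 1.3986012740397775 len 0.12004456495608723 wid 0.02632406185566123
t 6.8 pos [0.5655 0.2082 0.2633] q [ 0.23 -0.02  1.63 -0.    1.53  0.01] yawY 0.220 F [ 0.   0.1 -2.3] open 0.0107 grip 80.7
shift [0.089  0.0589 0.0633] turn [1.000e-04 4.000e-04 3.923e-01]
cam pos [0.54995605 0.27874193 0.40644337]
(125, 177, 49, 16) 259.0 (array([0.6066, 0.3067]), array([0.0176, 0.1156]), 1.4273)
```

```bash

python3 -m jog '[[[0.025,0.017,0],[0,0,0]],[[0.057,0.038,0],[0,0,0]],[[0.089,0.059,0],[0,0,0]],[[0.089,0.059,0],[0,0,0.13]],[[0.089,0.059,0],[0,0,0.26]]]' 
python3 -m jog '[[[0,0,0],[0,0,0.132]],[[0,0,0.03],[0,0,0.132]],[[0,0,0.06],[0,0,0.132]],[[0,0,0.09],[0,0,0.132]],[[0,0,0.11],[0,0,0.132]]]' 
python3 -m jog '[[[0,0,0.01],[0,0,0]],[[0,0,0.02],[0,0,0]],[[0,0,0.026],[0,0,0]],[[0,0,0.03],[0,0,0]],[[0,0,0.03],[0,0,0]]]' 
python3 - <<'E'
from h import *
goal(.6036,.308,.104,1.3986-np.pi/2)
s=cam("side")
cv2.imwrite("pics/s3.png",cv2.resize(s[0][230:400,150:360],(741,600)))
E
```

```text
t: 7.35
tool_pos: [0.604, 0.3085, 0.2626]
tool_rot: [-2.27, -2.171, 0.002]
contact_force: [0.1, -0.1, -2.4]
opening: 0.0105
grip_force: 80.7
t: 7.85
tool_pos: [0.6028, 0.3069, 0.1502]
tool_rot: [-2.404, -2.021, 0.005]
contact_force: [0.2, 0.3, -1.6]
opening: 0.0103
grip_force: 80.8
t: 8.35
tool_pos: [0.6039, 0.3081, 0.1236]
tool_rot: [2.404, 2.022, 0.001]
contact_force: [-0.2, -0.4, -2.6]
opening: 0.0104
grip_force: 80.7
t 8.3 pos [0.6039 0.3081 0.1236] q [ 0.36  0.26  1.57 -0.    1.31  0.53] yawY -0.172 F [-0.2 -0.4 -2.6] open 0.0104 grip 80.7
shift [-0.0001 -0.0003  0.0196] turn [ 0.0005 -0.0002  0.0001]
```

View pics/s3.png

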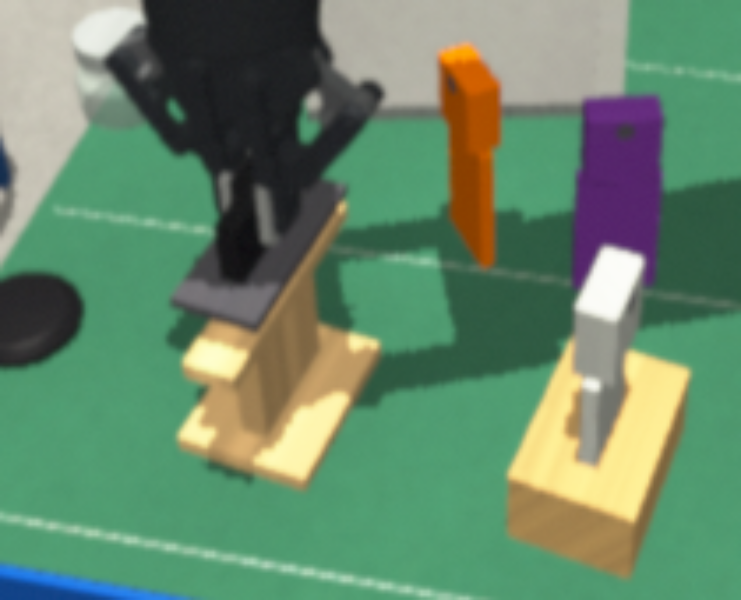

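The cover hangs level at about (260,255), aligned above the bar with roughly 20 mm to go. I'll lower it to contact.

```bash

python3 -m jog '[[[0,0,0.008],[0,0,0]],[[0,0,0.014],[0,0,0]],[[0,0,0.018],[0,0,0]],[[0,0,0.018],[0,0,0]],[[0,0,0.018],[0,0,0]]]' 
python3 -m jog '[[[0,0,0.001],[0,0,0]],[[0,0,0.002],[0,0,0]],[[0,0,0.002],[0,0,0]]]'
```

```text
t: 8.9
tool_pos: [0.6036, 0.308, 0.1051]
tool_rot: [-2.404, -2.022, 0.001]
contact_force: [-0.5, -0.7, -2.9]
opening: 0.0104
grip_force: 80.7
t: 9.2
tool_pos: [0.6039, 0.3081, 0.104]
tool_rot: [2.404, 2.022, 0.001]
contact_force: [-1.3, -0.4, 0.8]
opening: 0.0108
grip_force: 81.3
```

```bash

python3 -m jog '[[[0,0,0.0005],[0,0,0]],[[0,0,0.0005],[0,0,0]]]' - 20
python3 -m jog '[[[0,0,0],[0,0,0]],[[0,0,0],[0,0,0]],[[0,0,0],[0,0,0]],[[0,0,0],[0,0,0]],[[0,0,0],[0,0,0]]]' 0.45
python3 -m jog '[[[0,0,-0.01],[0,0,0]],[[0,0,-0.03],[0,0,0]],[[0,0,-0.06],[0,0,0]],[[0,0,-0.1],[0,0,0]],[[0,0,-0.14],[0,0,0]]]'
python3 - <<'E'
from h import *
w=cam("wrist");s=cam("side")
cv2.imwrite("pics/s4.png",np.hstack([cv2.resize(s[0][230:400,150:360],(400,324)),cv2.resize(w[0],(400,300),)[:300].copy() if 0 else np.vstack([cv2.resize(w[0],(400,300)),np.zeros((24,400,3),np.uint8)])]))
np.savez("v4.npz",**{"w%d"%i:w[i] for i in range(4)})
goal(.4376,.328,.245,1.381-np.pi/2)
t=cam("top");im=cv2.imread("pics/top0.png")
hsv=cv2.cvtColor(im,cv2.COLOR_BGR2HSV); m=(hsv[...,1]<40)&(hsv[...,2]>140);m[:,140:]=0;m[:245]=0;m[270:]=0;m[:,:118]=0
for b in blobs(m,20): print(rect(t,b,.139))
E
```

```text
t: 9.4
tool_pos: [0.6039, 0.3082, 0.104]
tool_rot: [2.404, 2.022, 0.001]
contact_force: [-3.7, -1.4, 4.7]
opening: 0.0108
grip_force: 81.7
t: 9.9
tool_pos: [0.6036, 0.3081, 0.1026]
tool_rot: [-2.404, -2.022, 0.0]
contact_force: [-0.3, -0.2, -0.6]
opening: 0.0386
grip_force: 0.0
t: 10.4
tool_pos: [0.6034, 0.308, 0.2445]
tool_rot: [-2.404, -2.022, 0.0]
contact_force: [0.5, -0.4, -0.0]
opening: 0.0385
grip_force: 0.0
t 10.5 pos [0.607  0.3094 0.2529] q [0.36 0.16 1.46 0.   1.51 0.53] yawY -0.172 F [0.5 0.9 1.2] open 0.0383 grip 0.0
shift [-0.0107 -0.1702  0.0057] turn [ 0.0126 -0.0077  0.0179]
(array([0.4383, 0.3249]), array([0.0195, 0.0377]), 1.3808)
```

View pics/s4.png

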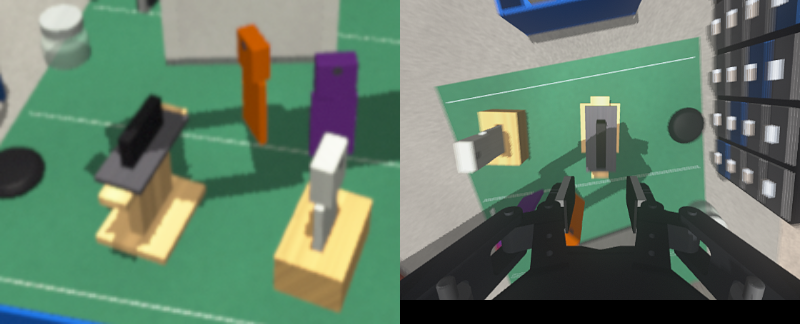

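The cover lies flat and let go along the middle of the rest, with bar showing at both ends in the wrist view at about (600,100) and (600,175). Next is hovering over the narrow paddle.

```bash

python3 -m jog '[[[-0.003,-0.04,-0.01],[0,0,0]],[[-0.005,-0.08,-0.01],[0,0,0]],[[-0.008,-0.12,-0.01],[0,0,0]],[[-0.012,-0.168,-0.01],[0,0,0.018]],[[-0.012,-0.168,-0.01],[0,0,0.018]]]' 0.6 60
python3 -m jog '[[[0,0,0],[0,0,0]],[[0,0,0],[0,0,0]],[[0,0,0],[0,0,0]]]'
python3 - <<'E'
from h import *
w=cam("wrist")
hsv=cv2.cvtColor(w[0],cv2.COLOR_BGR2HSV); m=(hsv[...,1]<40)&(hsv[...,2]>140)
p=proj(w,[[.4383,.3249,.139]]);print(p)
for b in blobs(m,100):
    x,y,ww,hh=cv2.boundingRect(b)
    if abs(x+ww/2-p[0,0])<60 and abs(y+hh/2-p[0,1])<60: print((x,y,ww,hh),cv2.contourArea(b),rect(w,b,.139))
goal(.4383,.3249,.25,1.3808-np.pi/2)
x,y=p[0].astype(int)
cv2.imwrite("pics/w5.png",cv2.resize(w[0][max(0,y-90):y+90,max(0,x-120):x+120],(720,540)))
E
```

```text
t: 11.05
tool_pos: [0.4308, 0.325, 0.2507]
tool_rot: [-2.417, -2.003, 0.007]
contact_force: [1.2, 1.0, 0.6]
opening: 0.0512
grip_force: 0.0
t: 11.35
tool_pos: [0.4371, 0.3249, 0.2528]
tool_rot: [2.423, 1.999, -0.0]
contact_force: [0.5, -0.5, -0.3]
opening: 0.0509
grip_force: 0.0
[[281.25138716 203.86269613]]
(0, 0, 560, 351) 84780.5 (array([0.4181, 0.3613]), array([0.3136, 0.5613]), 3.1102)
(270, 182, 21, 41) 764.5 (array([0.4375, 0.3264]), array([0.0184, 0.038 ]), 1.3703)
t 11.4 pos [0.4371 0.3248 0.2528] q [ 0.5  -0.15  1.77 -0.    1.52  0.69] yawY -0.191 F [ 0.2 -0.3 -0.6] open 0.0515 grip 0.0
shift [0.0003 0.0011 0.0028] turn [-0.      0.0001 -0.0011]
```

View pics/w5.png

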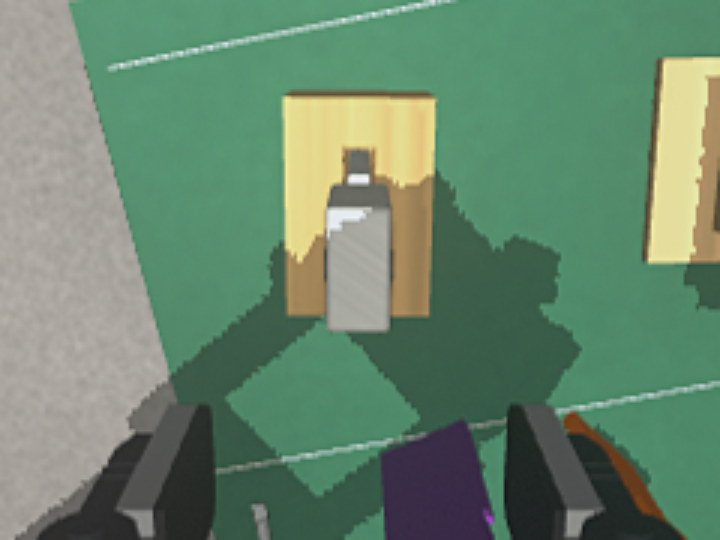

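The hub is at the picture centre (358,265), aligned with the fingers. Both cameras agree within 1.5 mm, so I'll descend and grip.

```bash

python3 -m jog '[[[0.001,0.0005,0.03],[0,0,0]],[[0.001,0.0005,0.06],[0,0,0]],[[0.001,0.0005,0.09],[0,0,0]],[[0.001,0.0005,0.11],[0,0,0]],[[0.001,0.0005,0.125],[0,0,0]]]' 
python3 -m jog '[[[0,0,0.01],[0,0,0]],[[0,0,0.02],[0,0,0]],[[0,0,0.026],[0,0,0]],[[0,0,0.026],[0,0,0]],[[0,0,0.026],[0,0,0]]]' 
python3 -m jog '[[[0,0,0],[0,0,0]],[[0,0,0],[0,0,0]],[[0,0,0],[0,0,0]],[[0,0,0],[0,0,0]],[[0,0,0],[0,0,0]]]' 0 60
python3 -m jog '[[[0,0,0],[0,0,0]],[[0,0,0],[0,0,0]],[[0,0,0],[0,0,0]]]'
python3 -c "
from h import *
goal(.4378,.3256,.102,1.376-np.pi/2)"
```

```text
t: 11.9
tool_pos: [0.4368, 0.3253, 0.1257]
tool_rot: [-2.423, -1.999, 0.004]
contact_force: [0.3, -0.8, 0.4]
opening: 0.0513
grip_force: 0.0
t: 12.4
tool_pos: [0.4372, 0.3261, 0.1025]
tool_rot: [2.422, 2.001, 0.002]
contact_force: [0.5, 0.2, -0.2]
opening: 0.0511
grip_force: 0.0
t: 12.9
tool_pos: [0.4373, 0.3262, 0.1027]
tool_rot: [2.422, 2.001, 0.002]
contact_force: [-0.9, -0.4, 3.9]
opening: 0.0191
grip_force: 59.1
t: 13.2
tool_pos: [0.4373, 0.3262, 0.1027]
tool_rot: [2.422, 2.001, 0.002]
contact_force: [-0.5, 0.1, 5.3]
opening: 0.0194
grip_force: 59.3
t 13.2 pos [0.4373 0.3262 0.1027] q [ 0.5  -0.02  1.91  0.    1.25  0.69] yawY -0.190 F [-0.5  0.1  5.3] open 0.0194 grip 59.3
shift [-0.0005  0.0006  0.0007] turn [ 0.001  -0.001   0.0049]
```

```bash

python3 -m jog '[[[0,0,-0.01],[0,0,0]],[[0,0,-0.025],[0,0,0]],[[0,0,-0.045],[0,0,0]],[[0,0,-0.07],[0,0,0]],[[0,0,-0.1],[0,0,0]]]' 
python3 -m jog '[[[0,0,-0.03],[0,0,0]],[[0,0,-0.06],[0,0,0]],[[0,0,-0.09],[0,0,0]],[[0,0,-0.09],[0,0,0]],[[0,0,-0.09],[0,0,0]]]' 
python3 -c "
from h import *
goal(.5796,-.0346,.293,1.785-np.pi/2)"
```

```text
t: 13.7
tool_pos: [0.4357, 0.3253, 0.202]
tool_rot: [-2.422, -2.0, 0.005]
contact_force: [0.2, 0.5, -2.2]
opening: 0.0196
grip_force: 58.9
t: 14.2
tool_pos: [0.4367, 0.3258, 0.2924]
tool_rot: [2.422, 2.001, 0.001]
contact_force: [-0.1, -0.9, -3.2]
opening: 0.0193
grip_force: 59.2
t 14.2 pos [0.4367 0.3258 0.2924] q [ 0.5  -0.17  1.72  0.    1.59  0.69] yawY -0.190 F [-0.1 -0.9 -3.2] open 0.0193 grip 59.2
shift [-0.327   0.2084 -0.0006] turn [ 8.000e-04 -4.000e-04 -4.042e-01]
```

```bash

python3 -m jog '[[[-0.02,0.013,0],[0,0,0]],[[-0.05,0.032,0],[0,0,0]],[[-0.088,0.056,0],[0,0,0]],[[-0.126,0.08,0],[0,0,0]],[[-0.164,0.104,0],[0,0,0]]]'
python3 -m jog '[[[-0.038,0.024,0],[0,0,0]],[[-0.076,0.048,0],[0,0,0]],[[-0.114,0.073,0],[0,0,0]],[[-0.145,0.093,0],[0,0,0]],[[-0.163,0.104,0],[0,0,0]]]'
python3 -m jog '[[[0,0,0],[0,0,-0.12]],[[0,0,0],[0,0,-0.24]],[[0,0,0],[0,0,-0.36]],[[0,0,0],[0,0,-0.404]],[[0,0,0],[0,0,-0.404]]]'
python3 -m jog '[[[-0.03,0,0],[0,0,0]],[[-0.06,0,0],[0,0,0]],[[-0.09,0,0],[0,0,0]],[[-0.09,0,0],[0,0,0]],[[-0.09,0,0],[0,0,0]]]'
python3 - <<'E'
from h import *
w=cam("wrist");goal(.5796,-.0346,.293,.2142)
np.savez("v5.npz",**{"w%d"%i:w[i] for i in range(4)})
p=proj(w,[[.5796,-.0346,.13]])[0];print(p)
cv2.imwrite("pics/w6.png",w[0])
x,y=p.astype(int);g=w[0].max(2);roi=np.zeros(g.shape,bool);roi[max(0,y-40):y+40,x-20:x+20]=1
print(np.percentile(g[roi],[2,10,25,50,90]))
for th in(100,130,160):
    for b in blobs((g<th)&roi,80)[:2]: print(th,cv2.boundingRect(b),cv2.contourArea(b),rect(w,b,.13))
E
```

```text
t: 14.7
tool_pos: [0.507, 0.1435, 0.289]
tool_rot: [-2.42, -2.0, 0.006]
contact_force: [0.8, -0.2, -1.2]
opening: 0.0195
grip_force: 59.0
t: 15.2
tool_pos: [0.5786, -0.0371, 0.2886]
tool_rot: [-2.422, -1.995, 0.006]
contact_force: [-0.1, -0.3, -1.3]
opening: 0.0195
grip_force: 59.0
t: 15.7
tool_pos: [0.5781, -0.0344, 0.289]
tool_rot: [-1.969, -2.442, 0.004]
contact_force: [0.1, 0.1, -2.3]
opening: 0.0195
grip_force: 59.1
t: 16.2
tool_pos: [0.5977, -0.1226, 0.2901]
tool_rot: [-1.972, -2.442, 0.001]
contact_force: [0.2, -0.4, -1.5]
opening: 0.0192
grip_force: 59.0
t 16.2 pos [ 0.5978 -0.122   0.2904] q [-0.32 -0.01  1.58  0.    1.58 -0.54] yawY 0.213 F [-0.3  0.1 -1.9] open 0.0192 grip 59.0
shift [ 0.0893  0.0007 -0.0024] turn [-0.0019 -0.0017 -0.0009]
[281.19732805 103.41539352]
[108. 136. 198. 223. 224.]
130 (276, 77, 10, 50) 247.0 (array([ 0.5786, -0.0335]), array([0.0087, 0.0453]), 1.7792)
160 (275, 76, 11, 52) 296.0 (array([ 0.5782, -0.0336]), array([0.0097, 0.0471]), 1.7879)
```

View pics/w6.png

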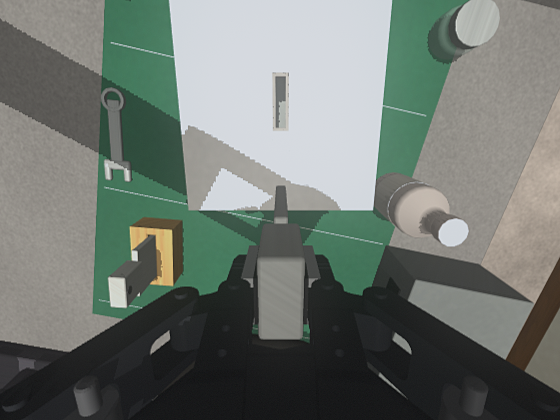

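The slot's chamfered mouth is at (273–289, 71–130) and the blade foot's front edge is at (281,186), so they're laterally in line. I'll check the blade position in the hand with the same camera.

```bash

python3 - <<'E'
from h import *
v=np.load("v5.npz");w=[v["w%d"%i] for i in range(4)]
im=w[0];g=cv2.cvtColor(im,cv2.COLOR_BGR2GRAY).astype(int)
print("row195",g[195,268:296]);print("row100",g[100,266:297]);print("row80",g[76,266:297]);print("col281",g[178:194,281]);print("col281 slot",g[64:82,281],g[120:138,281])
o=obs();A=R.from_rotvec(o["tool_rot"]).as_matrix();T=o["tool_pos"]
zf=.0927
P=[T+A@np.array([x,y,zf]) for x in(.023,) for y in(-.004,.004)]
print("pred blade foot edge",proj(w,P))
print("slot ray",ray(w,[[281,100.5]],.13))
print("blade foot ray",A.T@(ray(w,[[281,186]],(T+A@[0,0,zf])[2])[0]-T))
E
```

```text
row195 [210 201 204 202 184 165 165 114  84  92  92  93  93  92  93  93  91  91
 130 170 164 163 162 163 164 163 164 165]
row100 [217 217 217 217 217 218 202 189 193 168 104 111 112 111 111 112 125 105
 106 136 201 194 196 220 217 217 216 217 217 217 217]
row80 [216 216 216 216 218 217 198 190 191 161 135 138 139 140 140 141 141 141
 139 147 204 194 176 222 218 217 216 217 216 216 217]
col281 [160 164 164 164 164 166 170 135  96  92  95  94  94  94  94  93]
col281 slot [216 216 216 216 216 216 217 219 205 192 195 194 141 104 113 114 113 114] [178 178 178 178 178 177 176 175 189 196 200 215 218 216 217 217 217 217]
pred blade foot edge [[275.28888214 183.45641151]
 [285.0243099  183.4503925 ]]
slot ray [[ 0.5788411  -0.03201031  0.13      ]]
blade foot ray [0.02085848 0.00069304 0.09273395]
```

```bash

python3 -m jog '[[[0.03,0,0],[0,0,0]],[[0.06,0,0],[0,0,0]],[[0.085,-0.0004,0],[0,0,0]],[[0.092,-0.0004,0],[0,0,0]],[[0.092,-0.0004,0],[0,0,0]]]'
python3 -m jog '[[[0,0,0.015],[0,0,0]],[[0,0,0.03],[0,0,0]],[[0,0,0.045],[0,0,0]],[[0,0,0.052],[0,0,0]],[[0,0,0.052],[0,0,0]]]'
python3 -m jog '[[[0,0,0],[0,0,0]],[[0,0,0],[0,0,0]],[[0,0,0],[0,0,0]]]'
python3 - <<'E'
from h import *
goal(.5783,-.0330,.238,.2142)
s=cam("side"); p=proj(s,[[.579,-.033,.13]])[0].astype(int)
cv2.imwrite("pics/s7.png",cv2.resize(s[0][p[1]-60:p[1]+40,p[0]-65:p[0]+65],(780,600),interpolation=cv2.INTER_CUBIC))
E
```

```text
t: 16.75
tool_pos: [0.5781, -0.0312, 0.2917]
tool_rot: [1.968, 2.448, -0.0]
contact_force: [-1.8, 0.2, -1.6]
opening: 0.0192
grip_force: 59.0
t: 17.25
tool_pos: [0.5773, -0.0329, 0.2369]
tool_rot: [-1.97, -2.442, 0.003]
contact_force: [-0.6, 0.4, -1.8]
opening: 0.0195
grip_force: 59.1
t: 17.55
tool_pos: [0.579, -0.0327, 0.2409]
tool_rot: [1.97, 2.445, 0.001]
contact_force: [0.8, 0.2, -1.3]
opening: 0.0192
grip_force: 59.1
t 17.6 pos [ 0.579  -0.0327  0.2409] q [-0.18 -0.06  1.71 -0.    1.49 -0.4 ] yawY 0.214 F [ 0.8  0.2 -1.3] open 0.0192 grip 59.1
shift [-0.0001 -0.0007  0.0029] turn [ 0.0016  0.0007 -0.0002]
```

View pics/s7.png

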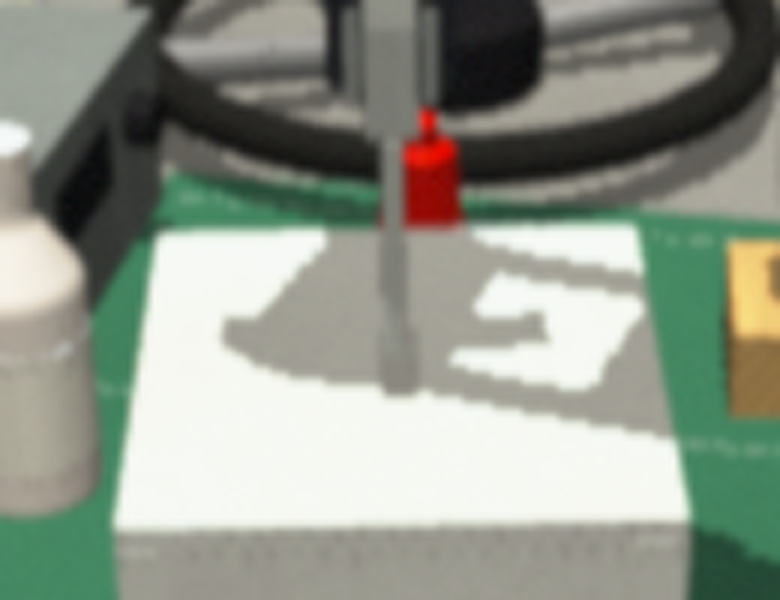

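The blade hangs right above the slot, with its foot near (397,320) and the slot's near end at (400,380). I'll descend gently, watching the force.

```bash

python3 -m jog '[[[0,0,0.006],[0,0,0]],[[0,0,0.012],[0,0,0]],[[0,0,0.015],[0,0,0]],[[0,0,0.015],[0,0,0]],[[0,0,0.015],[0,0,0]]]'
python3 -m jog '[[[0,0,0.001],[0,0,0]],[[0,0,0.002],[0,0,0]],[[0,0,0.003],[0,0,0]],[[0,0,0.004],[0,0,0]],[[0,0,0.004],[0,0,0]]]'
```

```text
t: 18.1
tool_pos: [0.5784, -0.0326, 0.2246]
tool_rot: [-1.971, -2.446, 0.0]
contact_force: [-0.6, 0.7, -1.5]
opening: 0.0191
grip_force: 59.1
t: 18.6
tool_pos: [0.5783, -0.0326, 0.2206]
tool_rot: [-1.971, -2.446, 0.0]
contact_force: [0.1, -0.2, -2.5]
opening: 0.0194
grip_force: 59.1
```

```bash

python3 -m jog '[[[0,0,0.001],[0,0,0]],[[0,0,0.002],[0,0,0]],[[0,0,0.003],[0,0,0]],[[0,0,0.004],[0,0,0]],[[0,0,0.004],[0,0,0]]]'
python3 -m jog '[[[0,0,0.001],[0,0,0]],[[0,0,0.002],[0,0,0]],[[0,0,0.003],[0,0,0]],[[0,0,0.004],[0,0,0]],[[0,0,0.004],[0,0,0]]]'
```

```text
t: 19.1
tool_pos: [0.5783, -0.0326, 0.2166]
tool_rot: [-1.971, -2.446, 0.0]
contact_force: [-0.5, 0.0, -1.9]
opening: 0.0192
grip_force: 59.1
t: 19.6
tool_pos: [0.5783, -0.0326, 0.2126]
tool_rot: [-1.971, -2.446, 0.0]
contact_force: [-0.1, -0.0, -1.4]
opening: 0.0191
grip_force: 59.1
```

```bash

python3 -m jog '[[[0,0,0.005],[0,0,0]],[[0,0,0.01],[0,0,0]],[[0,0,0.015],[0,0,0]],[[0,0,0.02],[0,0,0]],[[0,0,0.02],[0,0,0]]]'
python3 -m jog '[[[0,0,0.005],[0,0,0]],[[0,0,0.01],[0,0,0]],[[0,0,0.015],[0,0,0]],[[0,0,0.02],[0,0,0]],[[0,0,0.02],[0,0,0]]]'
python3 -m jog '[[[0,0,0.005],[0,0,0]],[[0,0,0.01],[0,0,0]],[[0,0,0.016],[0,0,0]],[[0,0,0.021],[0,0,0]],[[0,0,0.024],[0,0,0]]]'
python3 -m jog '[[[0,0,0],[0,0,0]],[[0,0,0],[0,0,0]],[[0,0,0],[0,0,0]],[[0,0,0],[0,0,0]],[[0,0,0],[0,0,0]]]'
python3 - <<'E'
from h import *
goal(.5783,-.0330,.148,.2142)
s=cam("side"); p=proj(s,[[.579,-.033,.13]])[0].astype(int)
a=cv2.resize(s[0][p[1]-60:p[1]+40,p[0]-65:p[0]+65],(400,308),interpolation=cv2.INTER_CUBIC)
b=cv2.resize(s[0][230:400,150:360],(400,308))
cv2.imwrite("pics/s8.png",np.hstack([a,b]))
E
```

```text
t: 20.1
tool_pos: [0.5778, -0.0325, 0.1914]
tool_rot: [-1.97, -2.444, 0.002]
contact_force: [-0.2, -0.6, -0.8]
opening: 0.0194
grip_force: 59.0
t: 20.6
tool_pos: [0.5778, -0.0325, 0.1715]
tool_rot: [-1.97, -2.445, 0.001]
contact_force: [-0.0, 0.1, -1.6]
opening: 0.0193
grip_force: 59.0
t: 21.1
tool_pos: [0.5781, -0.0326, 0.1479]
tool_rot: [-1.971, -2.445, 0.001]
contact_force: [-0.6, 0.4, -1.5]
opening: 0.0196
grip_force: 59.0
t: 21.6
tool_pos: [0.5786, -0.0327, 0.1491]
tool_rot: [1.971, 2.446, 0.0]
contact_force: [0.4, 0.6, -1.6]
opening: 0.0194
grip_force: 59.0
t 21.6 pos [ 0.5786 -0.0327  0.1491] q [-0.18  0.01  1.8   0.    1.33 -0.4 ] yawY 0.214 F [ 0.4  0.6 -1.6] open 0.0194 grip 59.0
shift [-0.0002 -0.0004  0.0011] turn [ 0.0005  0.0002 -0.0002]
```

View pics/s8.png

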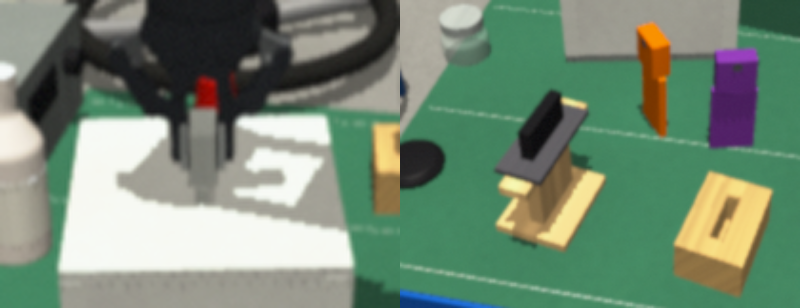

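The blade is down through the slot at (203,190), with the hub just above the lid and almost no contact force. The cover is flat on the rest at (545,140).

```bash
python3 -c "
from station import job
print(job.finish_job())"
```

```text
the job is handed in; nothing more can be done
None
```

I handed the job in at about 22 s: the cover lies flat in the middle of the rest, and the narrow paddle is still gripped with its blade through the slot and its hub about 11 mm above the lid; no verdict came back.

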